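# Offer sprung callipers into an opened seacock

## Task

Turn the seacock's red lever fully open, then pick up the sprung calliper tweezers and squeeze their legs until the red pointer stands on the green band of the scale. Keeping the pointer on the band, gently slip the two feet through the robot-side mouth of the seacock until they are inside the ball, and finish while holding them there steadily, clear of the bore, with the gap still at the mark. Leave the other things on the mat where they lie.

Things in the scene. Friction and masses are not known exactly. Their poses are not given: they have to be found in the camera images.
- seacock: bronze ball valve 120 mm long, barrel 80 mm in diameter, 56 mm hexagon ends, lying bore level in a fixed cradle (base 150 x 100 mm). Origin at the centre of the cradle's underside; x along the bore, away from the robot; y left, z up. Barrel top 110 mm above the table, U-bolts over the ends 105 mm.
- ball_centre (a point): centre of the ball, on the bore's axis, 70 mm above the table; axes as the seacock. The bore is 40 mm in diameter all through. The ball is a sphere of 60 mm diameter with a 40 mm bore 44 mm long: shut, it blocks the bore from 30 mm before its centre; open, the way is clear.
- bore_mouth (a point): centre of the open mouth nearest the robot, on the bore's axis, 60 mm before the ball's centre, 70 mm above the table; x points into the bore.
- seacock_lever (a joint): turn of the lever in rad, clockwise seen from above, about the upright line through the ball's centre: 0 shut (lever across the bore, along the seacock's +y), 1.571 open against its stop (along the bore, the seacock's +x, away from the robot). It stays where it is left and needs about 4 N at the sleeve. It starts shut or up to 0.35 open.
- lever_sleeve (a point): point in the red sleeve of the lever, 85 mm from the turning axis, 127 mm above the table. The sleeve is level, 24 mm wide and 12 mm thick and runs from 55 to 145 mm from the axis; the bare lever is a 22 x 4 mm bar; the nut on the axis reaches 134 mm above the table.
- calliper: chromed sprung calliper tweezers lying flat on the mat, 213 mm long, about 90 g: two upright strips joined by a spring bow at the tail, each ending in a foot. Origin half-way between the two dark knurled lands, at half height, 7 mm above the mat as it lies; x towards the feet, y to the left leg, z up. The legs swing together about a hinge 88 mm behind the origin. It balances near the origin.
- calliper_centre (a point): same point and axes: where to take hold, fingers closing along y. The lands are 44 mm long (along x) and 14 mm high; their outside faces are 38 mm apart when free and 26 mm, parallel, at the mark, where about 6 N on each land holds them. The gap over the feet changes 2.1 times as much as the width over the lands.
- foot_left (a point): outermost point of the left foot (7 mm ball), 100 mm ahead of the calliper's origin, half height. Tip gap = distance foot_left to foot_right (over the outside): 50 mm free, too wide for the bore; 24 mm with the right leg's red pointer in the middle of the green band, which spans about 21 to 27. The scale, a white blade, lies 42 mm ahead of the origin, on the upper side.
- foot_right (a point): outermost point of the right foot, as foot_left.
- hub_bolt: bronze hub bolt lying down with its nut on, 126 mm long, 36 mm hexagon head and nut, 24 mm shank; origin under its middle, x along the shank away from the head. To be left alone.
- gauge_case: closed green plastic gauge case, 100 x 160 x 48 mm; origin at the centre of its underside. To be left alone.
- hub_nut: bronze hexagon nut lying flat, 36 mm across flats, 19 mm high; origin at the centre of its underside. To be left alone.
- oil_bottle: white and blue oil bottle with a red spout, 60 mm in diameter, 156 mm high; origin at the centre of its underside. To be left alone.
- square: steel engineer's square lying flat, stock 22 x 90 x 18 mm with a thin 120 mm blade; origin under the middle of the stock, blade towards +x. To be left alone.
- loupe: black magnifier loupe standing upright, 42 mm in diameter, 44 mm high; origin at the centre of its underside. To be left alone.
There are look-alikes about, which are no part of the job. What is shaped like the calliper but blue is not meant.

How it is judged:
By the outcome, as a careful person would: the job done as asked, in the order asked, and still so for the second after the job is handed in, while the arm keeps its last pose, push and grip.
It also fails if it takes over 72 s, if anything falls off the work surface, if the arm or the gripper's body presses on something with over 40 N, if the wrist force passes 120 N, or if a joint passes its speed limit or range.

## Robot

A 6-joint arm with a two-finger parallel gripper is mounted at the origin on the work surface. World frame = base frame: x ahead of the robot, y to its left, z up, the work surface at z = 0. Lengths are in m, angles in degrees, forces in N, time in s.
With the tool pointing down it reaches from about 0.25 to 0.725 m from the base axis. Payload 9.7 kg.
Tool frame: the origin (TCP) lies on the centre line of the jaws, within the pads' length; the fingertips stand 22 mm ahead of it and the grasp point (between the pads) lies 3 mm ahead of it; z points along the fingers, y is the direction in which the jaws open and shut (so a half turn about z gives the same grasp; the last joint's range is limited). The gripper opens to 85 mm and grips with 20 to 120 N. Pads are 22 mm wide; open, the fingers measure 114 mm over their backs; the gripper's body (76 mm by 85 mm) begins 54 mm behind the grasp point. The pads swing forward as they close: fully open they stand 13 mm farther back than shut.
Start: joints at [-63.885, 4.979, 10.078, 95.1, 0, 90], TCP at [0.242, -0.494, 0.253] pointing down, gripper open.
Joint ranges: [-179.16, 179.16], [-48.56, 103.87], [-65.8, 70.77], [-126.05, 130.52], [-82.76, 87.17], [-180, 180]. Speed limits (degrees/s): [127.2, 127.2, 147.25, 180, 180, 180].

## Interface

Orientations are given as [roll, pitch, yaw] about the fixed x, y, z axes, in that order (R = Rz(yaw) Ry(pitch) Rx(roll)).
In Python, from workcell import monitor, eyes, job gives the robot as it stands. The module is installed in compiled form; this text tells all that it offers.
- The arm moves only by the tool drive_tool, never from a script. Its argument "plan" is a list of rows, each a list of 3 entries, a list of its own where there are three numbers: the opening, from 0 (shut) to 1 (fully open), then the shift along the world's x, y, z in m, then the turn about the world's z in degrees. In form: [[gripper, [x, y, z], yaw], ...]. A call has 1 to 10 rows; each row shifts and turns the commanded pose from where the row before left it; what a row does not reach is not made up. A row lasts 1/8 s, in which the tool goes at most 62.5 mm and 10.7 degrees, less where a joint would pass 70% of its speed; a pose out of reach is approached as far as the arm can. A call is refused whole if a number of a shift passes 0.0625 or a number of a turn 10.7, either way. A call with a gripper value outside its range is refused whole. The fingers move at their own pace and stop on an object; "grip_force" is the grip in N (left out, the last holds). Time passes only in rows, so rows that do not move let the fingers close. It gives the time, the measured TCP pose, the force and the opening at its end, in the units of the state.
- monitor.get_obs(): the state, without advancing time (a new reading comes with each control period).
- eyes.camera(name): name is "scene" or "top" or "wrist"; returns (picture, depth): 400x640x3 uint8, red, green, blue; 400x640 float32, m along the optical axis (not along the pixel's ray), 0 where there is no reading.
- eyes.camera_params(name): a dict with "fx", "fy", "cx", "cy" (pixels), "extrinsics" (4x4, takes a point from world to camera coordinates); the wrist camera has in their place "mount" (4x4, takes a point from camera to tool coordinates, whose origin is the TCP and whose axes are the flange's). Camera axes: x right, y down, z forward; pixel columns grow to the right and rows downward; lengths in m; the calibration is good to about 2 mm. The wrist camera is an equidistant fisheye: a pixel r from the principal point sees the ray r / f radians off the axis. A picture is of the moment at which its call begins: read the wrist's pose just before it. camera_params takes no time and is no camera call.
- job.job_done(): hands the job in, once; it reports no verdict.
The state is a dict: "time": time; "q": joint angles; "qd": joint speeds; "joint_efforts": joint torques, N m; "ee_pos": TCP position; "tcp_rot": TCP orientation; "wrist_force": force on the tool from outside, world axes, zero at the start; "torque": the same for the moment, N m; "opening": finger opening in m.
Only numpy, scipy, OpenCV 4.12 (cv2) and the standard library are available. Lean on these libraries where they do the work, as an engineer would, in place of code of your own. Each camera call takes 0.05 s, during which the arm holds its last target.

## Working session

There is one attempt and no reset: what is moved stays moved. The work goes in short steps, Python scripts to look and compute and a tool call to move; the robot and the scene stay as the last step left them, time stands still between calls to the robot, and variables do not carry over. Pictures are saved under pics/ and viewed, and the job is handed in when it is done.

Besides the shell and the picture viewer there is one more tool, called after "Emit:" by a JSON object that holds its "method" and its "body". drive_tool: Moves the arm, as the interface text tells. Its arguments: {"type":"object","properties":{"plan":{"type":"array","items":{"type":"array"}},"grip_force":{"type":"number"}},"required":["plan"]}

```bash
mkdir -p pics; ls; python3 - <<'E'
from workcell import monitor, eyes, job
import cv2, numpy as np
o=monitor.get_obs(); print(o)
for n in ["scene","top","wrist"]:
    p=eyes.camera_params(n); print(n,{k:(np.round(v,4).tolist() if hasattr(v,'__len__') else v) for k,v in p.items()})
    im,d=eyes.camera(n)
    cv2.imwrite(f"pics/{n}0.png",im[:,:,::-1]); np.save(f"{n}0.npy",d); print(d.min(),d.max())
E
```

```text
pics
{'time': 0.0, 'q': array([-6.38884488e+01,  5.01158194e+00,  1.00352445e+01,  9.50986733e+01,
        3.58373196e-04,  9.00007517e+01]), 'qd': array([-0.01243514,  0.06233646,  0.00938453, -0.07321816, -0.02855533,
       -0.02375417]), 'joint_efforts': array([-4.03645909e-04, -5.20392895e+01,  4.64805222e+01,  1.63986871e-02,
        7.50420440e-06, -5.13720693e-06]), 'ee_pos': array([ 0.24198459, -0.49369631,  0.2525855 ]), 'tcp_rot': array([-1.79924989e+02, -3.57388723e-04,  2.61107990e+01]), 'wrist_force': array([ 0.51110652, -0.23690453,  0.15337702]), 'torque': array([ 0.01762049, -0.05424436, -0.01407049]), 'opening': 0.08570470821340816}
scene {'fx': 377.649793572281, 'fy': 377.649793572281, 'cx': 318.45234779299244, 'cy': 203.14890580008048, 'extrinsics': [[0.2836, 0.9589, 0.011, -0.1612], [0.6705, -0.1901, -0.7171, -0.3103], [-0.6855, 0.2107, -0.6969, 1.4295], [0.0, 0.0, 0.0, 1.0]]}
0.0 3.8659215
top {'fx': 445.146463568474, 'fy': 445.146463568474, 'cx': 316.41988849999973, 'cy': 198.90304287666137, 'extrinsics': [[-0.0231, -0.9997, -0.0038, 0.0241], [-0.9735, 0.0233, -0.2274, 0.5756], [0.2274, -0.0015, -0.9738, 1.3868], [0.0, 0.0, 0.0, 1.0]]}
0.0 2.5869212
wrist {'fx': 309.70691628693146, 'fy': 309.70691628693146, 'cx': 320.0593399581323, 'cy': 201.66019081777264, 'mount': [[0.0, -0.953, -0.303, 0.0773], [1.0, 0.0002, -0.0005, 0.0001], [0.0005, -0.303, 0.953, -0.1215], [0.0, 0.0, 0.0, 1.0]]}
0.0 1.6935123
```

View pics/scene0.png

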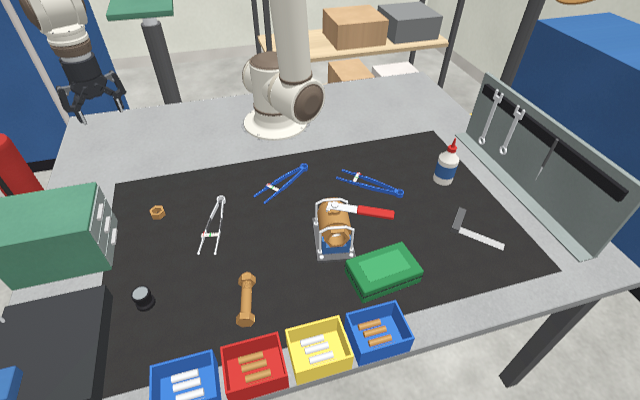

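View pics/top0.png

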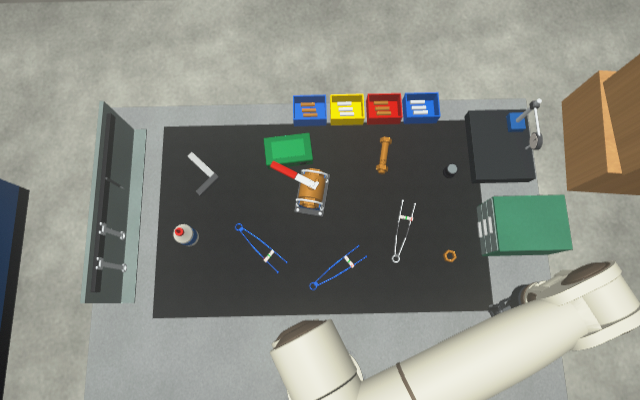

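View pics/wrist0.png

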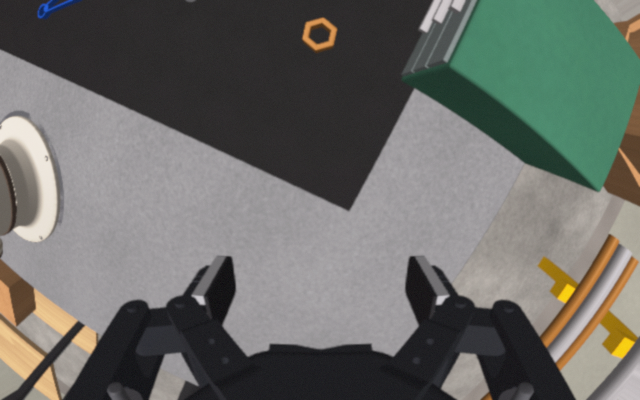

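The scene and top views show the white calliper near top px (404,230), with its bow at (396,259) and feet at about (402,202) and (415,203). The seacock is at top px (312,190), with its red lever pointing up-left. There are two blue look-alikes. Next I'll measure positions.

```bash
cat > h.py <<'E'
import numpy as np, cv2
from scipy.spatial.transform import Rotation as R
from workcell import monitor, eyes, job
def cam(n,tag):
    o=monitor.get_obs(); im,d=eyes.camera(n); cv2.imwrite(f"pics/{tag}.png",im[:,:,::-1]); np.savez(f"{tag}.npz",im=im,d=d,pos=o['ee_pos'],rot=o['tcp_rot']); return im,d,o
def ray(n,uv,pos=None,rot=None):
    p=eyes.camera_params(n); uv=np.atleast_2d(np.float64(uv))
    x=(uv[:,0]-p['cx'])/p['fx']; y=(uv[:,1]-p['cy'])/p['fy']
    if n!='wrist':
        E=np.array(p['extrinsics']); d=np.c_[x,y,np.ones(len(x))]
        return -E[:3,:3].T@E[:3,3], d@E[:3,:3]
    r=np.hypot(x,y)+1e-12
    d=np.c_[np.sin(r)*x/r,np.sin(r)*y/r,np.cos(r)]
    M=np.array(p['mount']); Rt=R.from_euler('xyz',rot,degrees=True).as_matrix()
    return np.array(pos)+Rt@M[:3,3], d@(Rt@M[:3,:3]).T
def onz(n,uv,z,**k):
    c,d=ray(n,uv,**k); t=(z-c[2])/d[:,2]; return c+d*t[:,None]
def bydepth(n,uv,D,**k):
    c,d=ray(n,uv,**k); uv=np.atleast_2d(uv).astype(int); dep=D[uv[:,1],uv[:,0]]
    if n!='wrist': return c+d*dep[:,None]
    p=eyes.camera_params(n); r=np.hypot((uv[:,0]-p['cx'])/p['fx'],(uv[:,1]-p['cy'])/p['fy'])
    return c+d*(dep/np.cos(r))[:,None]
def proj(n,P,pos=None,rot=None):
    p=eyes.camera_params(n); P=np.atleast_2d(P)
    if n!='wrist':
        E=np.array(p['extrinsics']); q=P@E[:3,:3].T+E[:3,3]; return np.c_[q[:,0]/q[:,2]*p['fx']+p['cx'],q[:,1]/q[:,2]*p['fy']+p['cy']]
    M=np.array(p['mount']); Rt=R.from_euler('xyz',rot,degrees=True).as_matrix()
    q=((P-pos)@Rt-M[:3,3])@M[:3,:3]; rr=np.hypot(q[:,0],q[:,1]); th=np.arctan2(rr,q[:,2])
    return np.c_[q[:,0]/rr*th*p['fx']+p['cx'],q[:,1]/rr*th*p['fy']+p['cy']]
E
python3 - <<'E'
from h import *
im=cv2.imread('pics/top0.png'); D=np.load('top0.npy')
pts=[(396,259),(402,202),(415,203),(404,218),(312,190),(283,171),(317,186),(450,256),(384,155),(288,149)]
print(np.round(np.c_[pts,bydepth('top',pts,D)],3))
cv2.imwrite('pics/crop1.png',cv2.resize(im[120:280,220:440],None,fx=3.6,fy=3.6,interpolation=cv2.INTER_CUBIC))
hsv=cv2.cvtColor(im,cv2.COLOR_BGR2HSV)
m=(((hsv[...,0]<6)|(hsv[...,0]>174))&(hsv[...,1]>180)&(hsv[...,2]>120)); m[:, :260]=0;m[:,330:]=0;m[:140]=0;m[215:]=0
ys,xs=np.nonzero(m); P=bydepth('top',np.c_[xs,ys],D); print(len(xs),P.mean(0),np.median(P[:,2]))
P=onz('top',np.c_[xs,ys],0.133); print(P.mean(0)); u,s,v=np.linalg.svd(P-P.mean(0)); t=(P-P.mean(0))@v[0]; print(v[0],np.degrees(np.arctan2(v[0][1],v[0][0])),t.min(),t.max())
E
```

```text
[[ 3.96e+02  2.59e+02  3.81e-01 -2.48e-01  3.00e-03]
 [ 4.02e+02  2.02e+02  5.71e-01 -2.79e-01  1.10e-02]
 [ 4.15e+02  2.03e+02  5.67e-01 -3.23e-01  9.00e-03]
 [ 4.04e+02  2.18e+02  5.15e-01 -2.81e-01  1.60e-02]
 [ 3.12e+02  1.90e+02  5.95e-01  2.40e-02  1.11e-01]
 [ 2.83e+02  1.71e+02  6.54e-01  1.14e-01  1.30e-01]
 [ 3.17e+02  1.86e+02  6.11e-01  8.00e-03  9.90e-02]
 [ 4.50e+02  2.56e+02  3.87e-01 -4.29e-01 -4.00e-03]
 [ 3.84e+02  1.55e+02  7.34e-01 -2.25e-01  2.70e-02]
 [ 2.88e+02  1.49e+02  7.54e-01  1.03e-01  5.40e-02]]
188 [0.65639871 0.11252356 0.13967781] 0.13271029502821607
[0.65852819 0.11307436 0.133     ]
[-4.76487346e-01 -8.79181329e-01  4.25213903e-28] -118.45623520416002 -0.043531009013880004 0.041702423935680126
```

View pics/crop1.png

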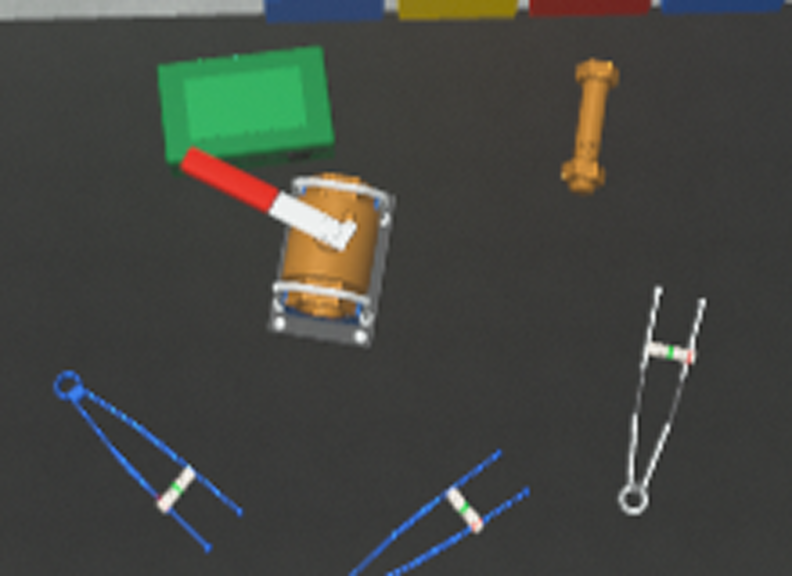

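Emit:
{"method": "drive_tool", "body": {"plan": [[0.5,[0.02,0.052,0.01],-1],[0.5,[0.025,0.055,0.01],-1],[0.5,[0.025,0.055,0.01],-2],[0.5,[0.025,0.055,0.01],-2],[0.5,[0.025,0.055,0],-2],[0.5,[0.025,0.055,0],-2],[0.5,[0.025,0.055,0],-2],[0.5,[0.025,0.055,0],-2],[0.5,[0.025,0.05,0],-2],[0.5,[0.02,0.04,0],-2]]}}

```text
time: 1.4
ee_pos: [0.4826, 0.0354, 0.293]
tcp_rot: [-180.0, 0.0, 8.1]
wrist_force: [0.6, 0.0, 0.3]
opening: 0.0427
```

```bash
python3 - <<'E'
from h import *
cam('wrist','w1'); o=monitor.get_obs(); print(o['time'],o['ee_pos'],o['tcp_rot'],o['q'])
E
```

```text
1.45 [0.48417443 0.0384291  0.29215383] [-1.79903655e+02  1.12843352e-02  8.09959122e+00] [ 4.48639216e+00 -2.76123705e+00  6.58129040e+00  9.93598611e+01
  9.54425521e-02  1.76386796e+02]
```

View pics/w1.png

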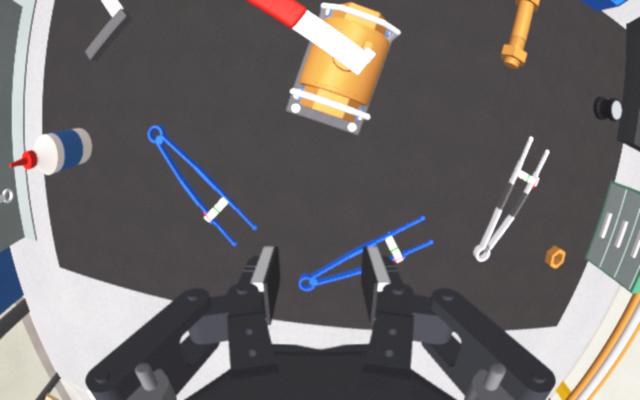

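The wrist view shows the seacock at px (345,60) with its lever running up-left to (270,0), the blue look-alikes on the left and the white calliper at (510,200). Next I'll fit the barrel from depth.

```bash
cat > fit.py <<'E'
from h import *
from scipy.optimize import least_squares
def bronze(im):
    hsv=cv2.cvtColor(im,cv2.COLOR_RGB2HSV); return (hsv[...,0]>9)&(hsv[...,0]<20)&(hsv[...,1]>130)&(hsv[...,2]>60)
def axis(n,im,D,**k):
    m=bronze(im)&(D>0); ys,xs=np.nonzero(m); P=bydepth(n,np.c_[xs,ys],D,**k)
    s=(np.hypot(P[:,0]-.61,P[:,1]-.025)<.1)&(P[:,2]>.055)&(P[:,2]<.113); P=P[s]
    f=lambda p,P=P:np.hypot((P[:,0]-.61)*np.sin(p[1])-(P[:,1]-p[0])*np.cos(p[1]),P[:,2]-.07-p[2])-.04
    r=least_squares(f,[.025,-.14,0],loss='soft_l1',f_scale=.002)
    p=r.x; u=(P[:,0]-.61)*np.cos(p[1])+(P[:,1]-p[0])*np.sin(p[1])
    print(n,len(P),'y@x=.61',p[0],'yaw',np.degrees(p[1]),'dz',p[2],'med|res|',np.median(abs(f(p))),'u range',np.percentile(u,[1,99]))
    return P,p
E
python3 - <<'E'
from fit import *
z=np.load('w1.npz'); axis('wrist',z['im'],z['d'],pos=z['pos'],rot=z['rot'])
for n in('top','scene'):
    im=cv2.imread(f'pics/{n}0.png')[:,:,::-1].copy(); axis(n,im,np.load(n+'0.npy'))
im=z['im']; hsv=cv2.cvtColor(im,cv2.COLOR_RGB2HSV)
m=(((hsv[...,0]<6)|(hsv[...,0]>174))&(hsv[...,1]>180)&(hsv[...,2]>120)); ys,xs=np.nonzero(m); s=(xs>220)&(xs<330)&(ys<60); 
P=bydepth('wrist',np.c_[xs,ys][s],z['d'],pos=z['pos'],rot=z['rot']); print(np.median(P,0))
P=onz('wrist',np.c_[xs,ys][s],.133,pos=z['pos'],rot=z['rot']);c=P.mean(0);u,s_,v=np.linalg.svd(P-c);print(c,v[0],np.degrees(np.arctan2(-v[0][1],-v[0][0])))
cv2.imwrite('pics/w1c.png',cv2.resize(im[0:150,230:430,::-1],None,fx=4,fy=4,interpolation=cv2.INTER_CUBIC))
E
```

```text
wrist 2906 y@x=.61 0.02750432069239649 yaw -10.822391925660124 dz -0.000285212654693897 med|res| 0.0007448623709550121 u range [-0.05679788  0.06073495]
top 525 y@x=.61 0.025308485838667717 yaw -11.489212086811 dz -0.002036442934235299 med|res| 0.002761062080793464 u range [-0.057473    0.06088271]
scene 535 y@x=.61 0.025036537197231475 yaw -11.681157551956362 dz -0.005374913935833012 med|res| 0.0031572861341525663 u range [-0.0498407   0.06556318]
[0.64375858 0.0906489  0.13266683]
[0.64331014 0.0944508  0.133     ] [ 1.53786447e-01  9.88104108e-01 -1.56396056e-27] -98.84642096847753
```

View pics/w1c.png

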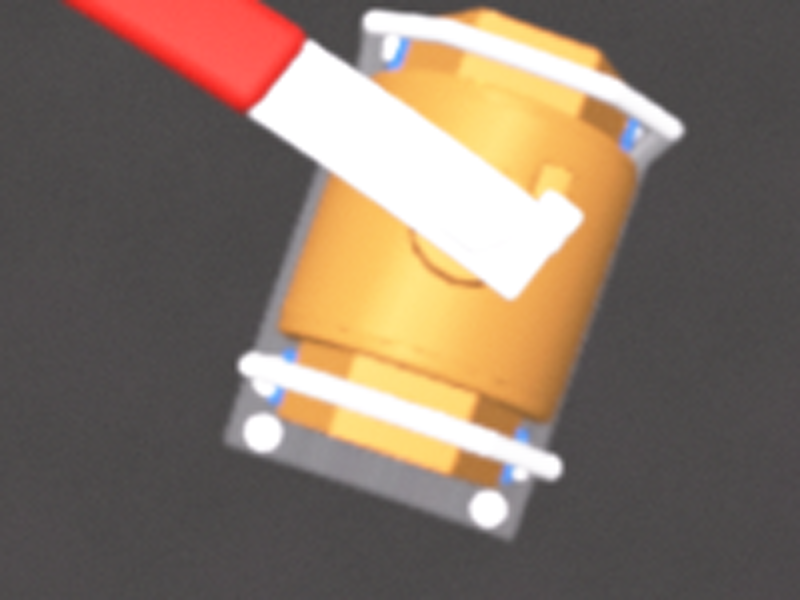

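Emit:
{"method": "drive_tool", "body": {"plan": [[0,[0.02,0.015,0],10],[0,[0.02,0.015,0],10],[0,[0.02,0.015,0],10],[0,[0.02,0.015,-0.01],10],[0,[0.02,0.015,-0.02],10],[0,[0.02,0.015,-0.03],10],[0,[0.012,0.01,-0.03],10],[0,[0,0,-0.03],0],[0,[0,0,-0.03],0],[0,[0,0,0],0]]}}

```text
time: 2.7
ee_pos: [0.6128, 0.1328, 0.1406]
tcp_rot: [-179.7, 0.1, 78.1]
wrist_force: [1.2, 0.1, 0.2]
opening: -0.0002
```

```bash
python3 - <<'E'
from h import *
cam('wrist','w2'); cam('scene','s2');o=monitor.get_obs(); print(o['time'],o['ee_pos'],o['tcp_rot'],o['q'],o['wrist_force'])
a=cv2.imread('pics/s2.png')[120:300,230:470]; b=cv2.imread('pics/w2.png')
cv2.imwrite('pics/s2c.png',np.vstack([cv2.resize(a,(640,480)) ])); 
E
```

```text
2.8 [0.61417533 0.13309815 0.14413401] [ 1.79987235e+02 -8.33439360e-03  7.81090863e+01] [1.22265121e+01 1.49633408e+01 9.39391149e+00 8.44155148e+01
 2.39116229e-03 1.14117427e+02] [ 0.0162346  -0.02072508  0.63040854]
```

View pics/w2.png

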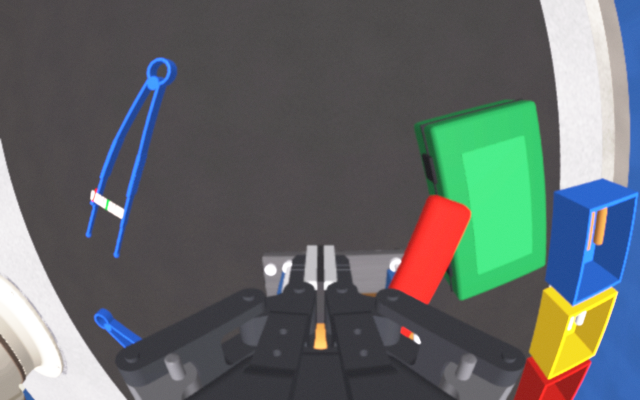

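View pics/s2c.png

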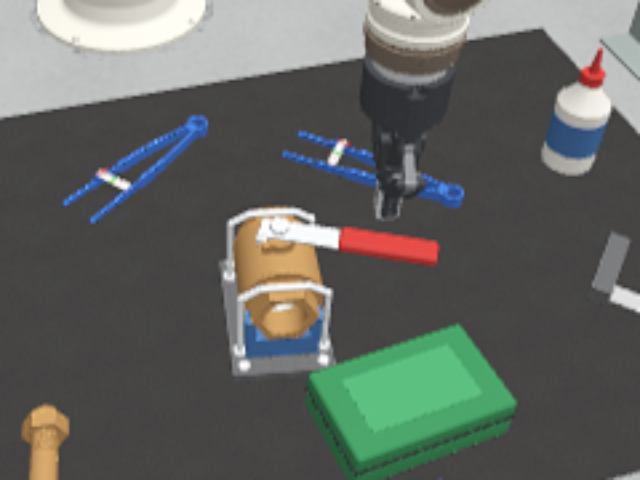

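Emit:
{"method": "drive_tool", "body": {"plan": [[0,[0.008,-0.01,-0.006],0],[0,[0.0085,-0.011,0],0],[0,[0.0085,-0.003,0],0],[0,[0.0085,-0.003,0],0],[0,[0.008,-0.0045,0],0],[0,[0.008,-0.0045,0],0],[0,[0.007,-0.006,0],0],[0,[0.007,-0.006,0],0],[0,[0.0055,-0.0075,0],0],[0,[0.0055,-0.0075,0],0]]}}

```text
time: 4.05
ee_pos: [0.689, 0.0698, 0.1373]
tcp_rot: [-180.0, -0.0, 78.1]
wrist_force: [-4.0, 2.8, -0.6]
opening: -0.0001
```

Emit:
{"method": "drive_tool", "body": {"plan": [[0,[0.004,-0.0085,0],0],[0,[0.004,-0.0085,0],0],[0,[0.002,-0.0095,0],0],[0,[0.002,-0.0095,0],0],[0,[0,0,0],0]]}}

```text
time: 4.68
ee_pos: [0.7007, 0.034, 0.1373]
tcp_rot: [-180.0, -0.1, 78.1]
wrist_force: [-2.0, 6.1, -1.1]
opening: 0.0001
```

```bash
python3 - <<'E'
from h import *
cam('wrist','w3'); cam('scene','s3');o=monitor.get_obs(); print(o['time'],o['ee_pos'],o['tcp_rot'],o['q'],o['wrist_force'])
a=cv2.imread('pics/s3.png')[120:300,230:470]
cv2.imwrite('pics/s3c.png',cv2.resize(a,(640,480)))
E
```

```text
4.775 [0.7007226  0.03403531 0.1373299 ] [ 1.79994243e+02 -4.15400672e-02  7.81188597e+01] [2.76624923e+00 2.55836909e+01 2.22332733e+01 8.66335082e+01
 3.87342270e-02 1.04647397e+02] [-2.15167238  5.0405529  -1.45525909]
```

View pics/s3c.png

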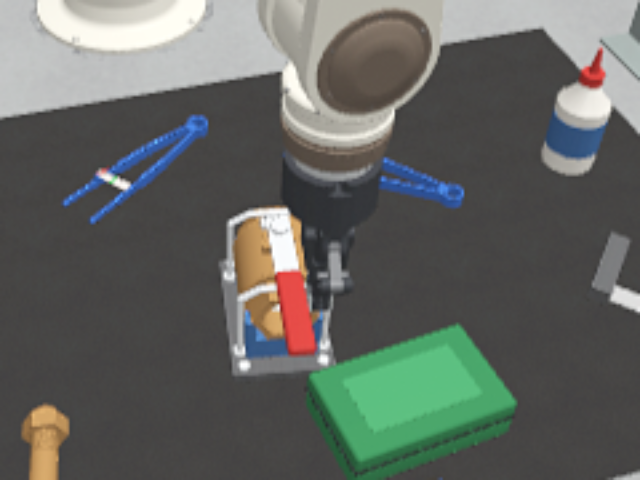

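The scene view shows the lever nearly along the bore. I'll push on until it meets the stop.

Emit:
{"method": "drive_tool", "body": {"plan": [[0,[0,-0.002,0],0],[0,[0,-0.002,0],0],[0,[0,0,0],0]]}}

```text
time: 5.15
ee_pos: [0.7007, 0.0337, 0.1374]
tcp_rot: [-179.9, -0.4, 78.3]
wrist_force: [-1.6, 20.9, -0.1]
opening: 0.0002
```

Emit:
{"method": "drive_tool", "body": {"plan": [[0,[0,0.02,0],0],[0,[0,0.005,0.05],0],[0,[-0.02,0,0.055],0],[0.5,[-0.01,-0.045,0.01],10],[0.5,[-0.01,-0.055,0],10],[0.5,[-0.01,-0.055,0],10],[0.5,[-0.01,-0.055,0],10],[0.5,[-0.01,-0.055,0],10],[0.5,[-0.01,-0.055,0],10],[0.5,[-0.01,-0.045,0],10]]}}

```text
time: 6.4
ee_pos: [0.61, -0.3127, 0.2526]
tcp_rot: [-179.9, 0.1, 148.4]
wrist_force: [1.1, -0.0, -0.7]
opening: 0.0428
```

Emit:
{"method": "drive_tool", "body": {"plan": [[0.7,[-0.01,0,0],10],[0.7,[0,0,0],6],[0.7,[0,0,0],0]]}}

```text
time: 6.78
ee_pos: [0.6005, -0.3106, 0.2527]
tcp_rot: [-179.9, 0.1, 164.0]
wrist_force: [-0.0, -0.3, 0.7]
opening: 0.0595
```

```bash
python3 - <<'E'
from fit import *
cam('wrist','w4'); im,d,o=cam('top','t4'); print(o['time'],o['ee_pos'],o['tcp_rot'],o['q'],o['wrist_force'])
axis('top',im,d)
cv2.imwrite('pics/t4c.png',cv2.resize(im[120:280,220:440,::-1],None,fx=3.6,fy=3.6,interpolation=cv2.INTER_CUBIC))
E
```

```text
6.825 [ 0.60063894 -0.310276    0.25258026] [-1.79945822e+02  3.89501977e-02  1.63955618e+02] [-2.73021038e+01  2.36518180e+01  3.24545538e+01  9.87539583e+01
 -4.55317172e-02 -1.12577224e+01] [ 0.42560614  0.52544412 -0.14122529]
top 506 y@x=.61 0.025810688230634832 yaw -9.866569315064144 dz -0.0015446537238988684 med|res| 0.0024968902911688996 u range [-0.05684952  0.05661276]
```

View pics/t4c.png

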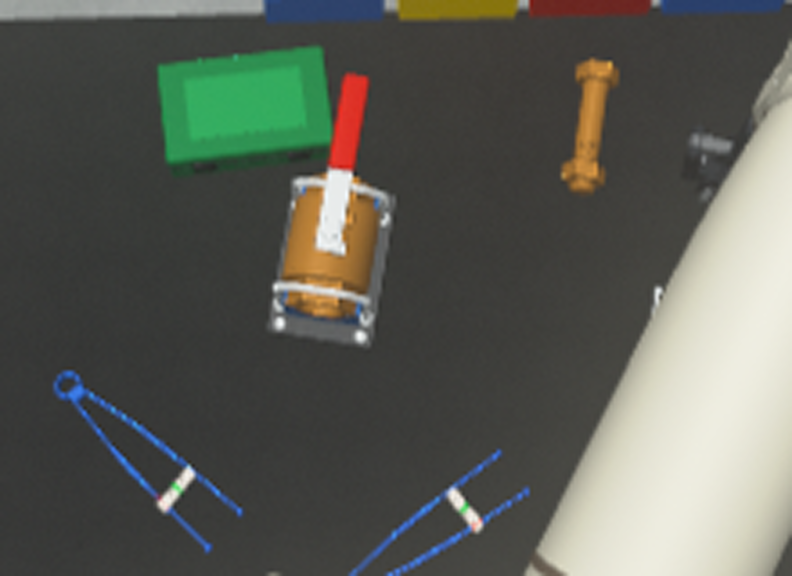

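View pics/w4.png

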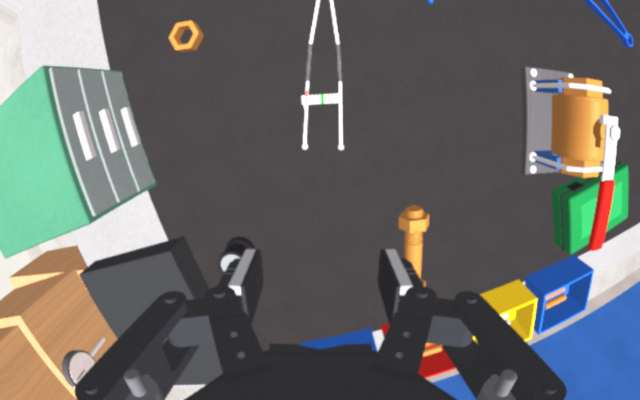

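The lever now lies along the bore in the top view. In the wrist view the calliper's feet are at px (305,147) and (341,147), with the scale at row 99.

```bash
python3 - <<'E'
from h import *
z=np.load('w4.npz'); im=z['im'];k=dict(pos=z['pos'],rot=z['rot'])
c=cv2.resize(im[0:165,260:385,::-1],None,fx=4.5,fy=3.6*4.5/4.5,interpolation=cv2.INTER_CUBIC)
cv2.imwrite('pics/w4c.png',c)
hsv=cv2.cvtColor(im,cv2.COLOR_RGB2HSV); g=cv2.cvtColor(im,cv2.COLOR_RGB2GRAY)
for y in (145,147,130,120,88,80,70,60,50,40,30,20,10):
    row=g[y,285:365].astype(int); print(y,[285+i for i in np.nonzero(row>100)[0]])
F=onz('wrist',[(305,147),(341,147)],.007,**k); print(F, np.linalg.norm(F[0]-F[1]))
a=F[0]-F[1]; print('yaw', np.degrees(np.arctan2(-a[0],a[1]))) 
T=np.load('t4.npz')['im']; h=cv2.cvtColor(T,cv2.COLOR_RGB2HSV); m=((h[...,0]<6)|(h[...,0]>174))&(h[...,1]>180)&(h[...,2]>100); m[:, :300]=0;m[:,330:]=0;m[:130]=0;m[175:]=0
ys,xs=np.nonzero(m); P=onz('top',np.c_[xs,ys],.133); c=P.mean(0); v=np.linalg.svd(P-c)[2][0]; print('lever',c,np.degrees(np.arctan2(v[1],v[0])),len(xs))
E
```

```text
145 [np.int64(301), np.int64(302), np.int64(303), np.int64(304), np.int64(305), np.int64(306), np.int64(307), np.int64(308), np.int64(337), np.int64(338), np.int64(339), np.int64(340), np.int64(341), np.int64(342), np.int64(343), np.int64(344)]
147 [np.int64(301), np.int64(302), np.int64(303), np.int64(304), np.int64(305), np.int64(306), np.int64(307), np.int64(308), np.int64(337), np.int64(338), np.int64(339), np.int64(340), np.int64(341), np.int64(342), np.int64(343), np.int64(344)]
130 [np.int64(302), np.int64(303), np.int64(304), np.int64(305), np.int64(306), np.int64(307), np.int64(338), np.int64(339), np.int64(340), np.int64(341), np.int64(342), np.int64(343)]
120 [np.int64(303), np.int64(304), np.int64(305), np.int64(306), np.int64(307), np.int64(308), np.int64(338), np.int64(339), np.int64(340), np.int64(341), np.int64(342)]
88 [np.int64(304), np.int64(305), np.int64(306), np.int64(307), np.int64(308), np.int64(309), np.int64(338), np.int64(339), np.int64(340), np.int64(341), np.int64(342)]
80 [np.int64(305), np.int64(306), np.int64(307), np.int64(308), np.int64(309), np.int6
[... 692 characters left out ...]
nt64(311), np.int64(312), np.int64(313), np.int64(314), np.int64(315), np.int64(333), np.int64(334), np.int64(335), np.int64(336), np.int64(337), np.int64(338)]
20 [np.int64(312), np.int64(313), np.int64(314), np.int64(315), np.int64(316), np.int64(317), np.int64(332), np.int64(333), np.int64(334), np.int64(335), np.int64(336)]
10 [np.int64(314), np.int64(315), np.int64(316), np.int64(317), np.int64(318), np.int64(319), np.int64(330), np.int64(331), np.int64(332), np.int64(333), np.int64(334), np.int64(335)]
[[ 0.56750836 -0.32024339  0.007     ]
 [ 0.57925656 -0.27901756  0.007     ]] 0.042867108796762685
yaw 164.09394538632588
lever [0.70911065 0.00703832 0.133     ] 169.15723635159975 183
```

View pics/w4c.png

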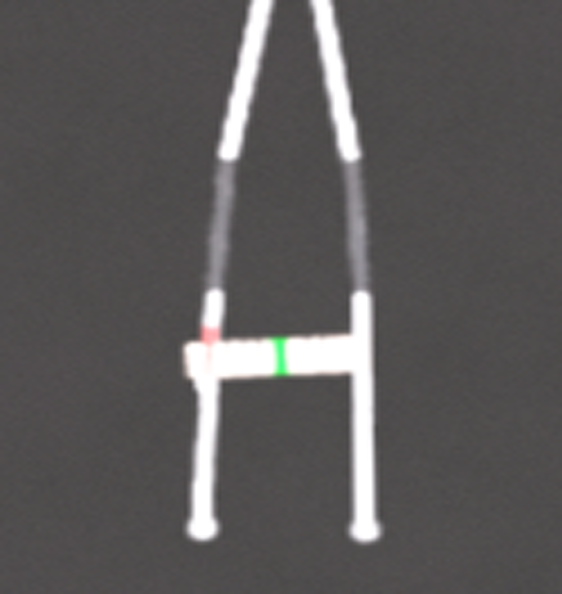

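```bash
python3 - <<'E'
from h import *
z=np.load('w4.npz'); k=dict(pos=z['pos'],rot=z['rot'])
L=onz('wrist',[(323.7,62.3),(323.7,44),(323.7,80.6)],.014,**k); F=onz('wrist',[(322.8,146.5)],.007,**k)
print(L,F, np.linalg.norm(L[1]-L[2]), F[0]-L[0], np.linalg.norm((F[0]-L[0])[:2])); d=F[0]-L[0]; print(np.degrees(np.arctan2(d[1],d[0])))
E
```

```text
[[ 0.47746544 -0.27150945  0.014     ]
 [ 0.45639313 -0.26547312  0.014     ]
 [ 0.49818769 -0.27743542  0.014     ]] [[ 0.57280559 -0.29972437  0.007     ]] 0.043472767032619514 [ 0.09534016 -0.02821492 -0.007     ] 0.09942749937296612
-16.48556929605026
```

```bash
python3 - <<'E'
from h import *
for t in('w1','w2','w4'):
    z=np.load(t+'.npz'); k=dict(pos=z['pos'],rot=z['rot']); d=z['d']
    ys,xs=np.mgrid[240:330,220:440]; uv=np.c_[xs.ravel(),ys.ravel()]
    P=bydepth('wrist',uv,d,**k); Rt=R.from_euler('xyz',z['rot'],degrees=True).as_matrix(); q=(P-z['pos'])@Rt
    s=(d[uv[:,1],uv[:,0]]>0)&(abs(q[:,0])<.02)&(q[:,2]>-.02)&(q[:,2]<.06)&(abs(q[:,1])<.06); q=q[s]
    print(t,len(q)); 
    for zz in np.arange(-.02,.06,.004):
        w=(q[:,2]>=zz)&(q[:,2]<zz+.004)
        if w.sum()>3: print(round(zz,3),w.sum(),np.round([q[w,0].min(),q[w,0].max(),q[w,1].min(),q[w,1].max()],3))
E
```

```text
w1 3263
-0.02 661 [-0.011  0.012 -0.032  0.031]
-0.016 342 [-0.011  0.012 -0.035  0.035]
-0.012 381 [-0.011  0.012 -0.035  0.035]
-0.008 386 [-0.011  0.012 -0.035  0.035]
-0.004 348 [-0.011  0.012 -0.035  0.035]
0.0 320 [-0.011  0.012 -0.035  0.035]
0.004 314 [-0.011  0.012 -0.035  0.035]
0.008 259 [-0.011  0.012 -0.034  0.034]
0.012 177 [-0.011  0.012 -0.032  0.032]
0.016 75 [-0.01   0.01  -0.027  0.026]
w2 4522
-0.02 370 [-0.01   0.013 -0.016  0.017]
-0.016 277 [-0.011  0.012 -0.007  0.006]
-0.012 241 [ 0.006  0.012 -0.014  0.013]
-0.008 271 [ 0.006  0.012 -0.014  0.014]
-0.004 289 [ 0.006  0.012 -0.014  0.014]
0.0 225 [ 0.006  0.012 -0.014  0.013]
0.004 2066 [-0.019  0.018 -0.013  0.06 ]
0.008 528 [-0.019  0.017 -0.014  0.06 ]
0.012 236 [-0.013  0.015 -0.012  0.044]
0.016 19 [-0.004  0.011 -0.007  0.04 ]
w4 3083
-0.02 388 [-0.011  0.012 -0.037  0.043]
-0.016 452 [-0.011  0.012 -0.043  0.043]
-0.012 428 [-0.011  0.012 -0.043  0.044]
-0.008 407 [-0.011  0.012 -0.044  0.043]
-0.004 386 [-0.011  0.012 -0.044  0.043]
0.0 337 [-0.011  0.012 -0.044  0.044]
0.004 322 [-0.011  0.012 -0.043  0.043]
0.008 229 [-0.011  0.012 -0.042  0.041]
0.012 128 [-0.011  0.011 -0.037  0.036]
0.016 6 [ 0.002  0.003 -0.03   0.03 ]
```

Emit:
{"method": "drive_tool", "body": {"plan": [[0.6,[-0.04,0.0127,0],0],[0.6,[-0.0433,0.013,-0.01],0],[0.6,[-0.04,0.013,-0.04],0],[0.6,[0,0,-0.05],0],[0.6,[0,0,-0.05],0],[0.6,[0,0,-0.03],0],[0.6,[0,0,0],0],[0.6,[0,0,0],0]]}}

```text
time: 7.88
ee_pos: [0.4781, -0.2715, 0.0739]
tcp_rot: [-180.0, 0.1, 164.1]
wrist_force: [-0.0, -0.0, 0.9]
opening: 0.0514
```

```bash
python3 - <<'E'
from h import *
im,d,o=cam('wrist','w5'); print(o['time'],o['ee_pos'],o['tcp_rot'],o['wrist_force'],o['opening'])
E
```

```text
7.875 [ 0.47805132 -0.27146262  0.07392406] [-1.79962784e+02  1.04628474e-01  1.64081310e+02] [-0.03176883 -0.00553473  0.88058103] 0.051448071568067105
```

View pics/w5.png

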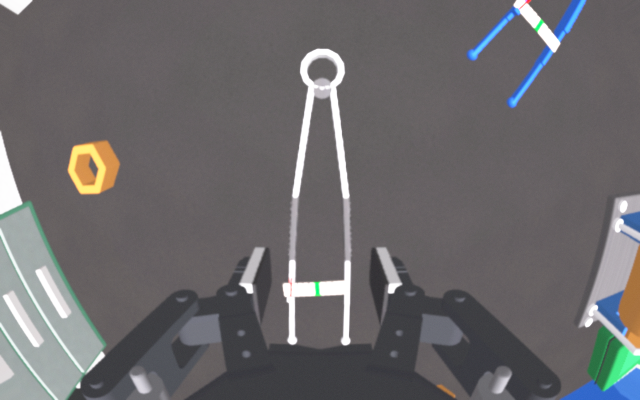

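```bash
python3 - <<'E'
from h import *
z=np.load('w5.npz'); k=dict(pos=z['pos'],rot=z['rot'])
print(onz('wrist',[(320.7,229.5),(320.7,198),(320.7,261)],.014,**k),onz('wrist',[(319.3,341)],.007,**k)); a=onz('wrist',[(322,70),(319.3,341)],.007,**k); v=a[1]-a[0];print(np.degrees(np.arctan2(v[1],v[0])))
E
```

```text
[[ 0.47679136 -0.27090969  0.014     ]
 [ 0.45670028 -0.26519456  0.014     ]
 [ 0.49869063 -0.27713612  0.014     ]] [[ 0.57475539 -0.29991317  0.007     ]]
-16.422904500960776
```

Emit:
{"method": "drive_tool", "body": {"plan": [[0.55,[-0.0005,0,-0.025],-0.4],[0.55,[0,0,-0.02],0],[0.55,[0,0,-0.005],0],[0.5,[0,0,0],0],[0.45,[0,0,0],0],[0.4,[0,0,0],0],[0.4,[0,0,0],0]], "grip_force": 20}}

```text
time: 8.8
ee_pos: [0.4775, -0.2716, 0.0237]
tcp_rot: [-180.0, 0.1, 163.7]
wrist_force: [0.1, 0.5, 5.1]
opening: 0.0343
```

Emit:
{"method": "drive_tool", "body": {"plan": [[0.4,[0,0,0.001],0],[0.37,[0,0,0.001],0],[0.34,[0,0,0],0],[0.32,[0,0,0],0],[0.32,[0,0,0],0],[0.32,[0,0,0],0]]}}

```text
time: 9.55
ee_pos: [0.4768, -0.2712, 0.0244]
tcp_rot: [-180.0, 0.0, 163.7]
wrist_force: [-1.5, -1.4, 3.0]
opening: 0.0271
```

```bash
python3 - <<'E'
from h import *
im,d,o=cam('wrist','w6'); print(o['time'],o['ee_pos'],o['tcp_rot'],o['wrist_force'],o['opening'])
E
```

```text
9.55 [ 0.47679438 -0.27123194  0.02436922] [-1.79989354e+02  4.09334219e-03  1.63709476e+02] [-1.46450197 -1.3842255   3.01188864] 0.027076087867761035
```

View pics/w6.png

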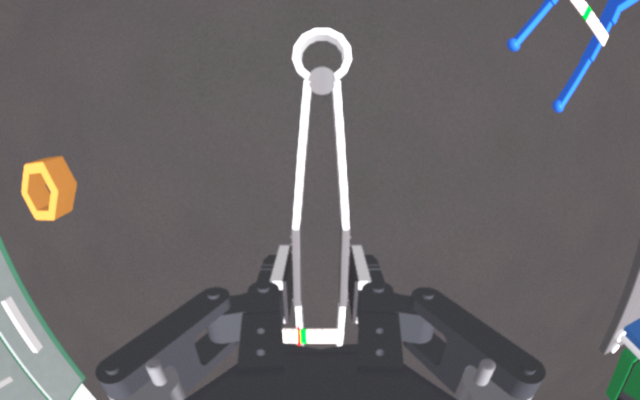

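```bash
python3 - <<'E'
from h import *
im=cv2.imread('pics/w6.png'); cv2.imwrite('pics/w6c.png',cv2.resize(im[220:350,270:370],None,fx=6,fy=4.5,interpolation=cv2.INTER_CUBIC))
E
```

View pics/w6c.png

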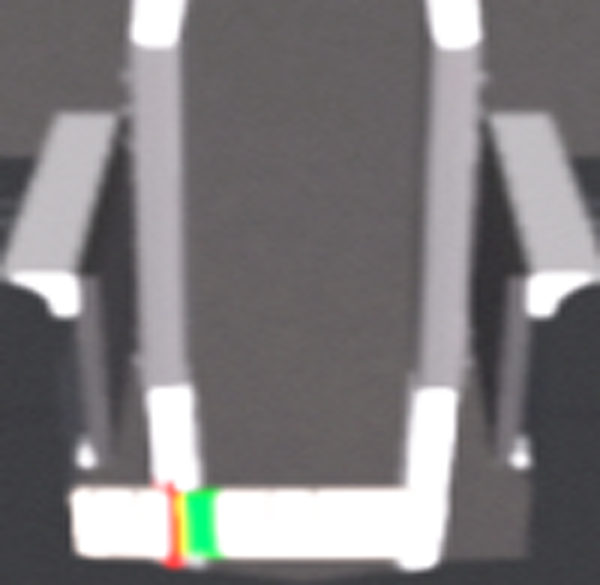

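Emit:
{"method": "drive_tool", "body": {"plan": [[0.305,[0,0,0],0],[0.305,[0,0,0],0],[0.305,[0,0,0],0]]}}

```text
time: 9.98
ee_pos: [0.4769, -0.2712, 0.0244]
tcp_rot: [-180.0, 0.0, 163.7]
wrist_force: [-1.2, -0.8, 3.2]
opening: 0.0265
```

```bash
cat >> h.py <<'E'
def crop(tag,x0,x1,y0,y1,fx,fy=None):
    im=cv2.imread(f'pics/{tag}.png'); cv2.imwrite(f'pics/{tag}c.png',cv2.resize(im[y0:y1,x0:x1],None,fx=fx,fy=fy or fx,interpolation=cv2.INTER_CUBIC))
E
python3 - <<'E'
from h import *
im,d,o=cam('wrist','w7'); print(o['time'],o['ee_pos'],o['tcp_rot'],o['wrist_force'],o['opening'])
crop('w7',270,370,300,350,7)
E
```

```text
9.975 [ 0.47685921 -0.27124011  0.02444876] [-1.79988207e+02  1.47480260e-02  1.63713265e+02] [-1.22380644 -0.75159391  3.18189126] 0.026486630608238894
```

View pics/w7c.png

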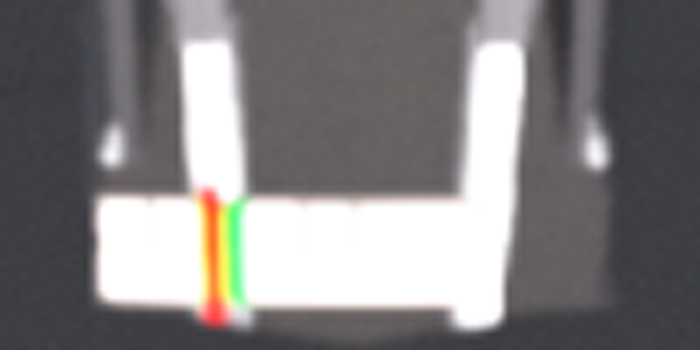

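Emit:
{"method": "drive_tool", "body": {"plan": [[0.295,[0,0,0],0],[0.295,[0,0,0],0],[0.295,[0,0,0],0]]}}

```text
time: 10.4
ee_pos: [0.4769, -0.2713, 0.0245]
tcp_rot: [-180.0, 0.0, 163.7]
wrist_force: [-1.2, -1.1, 5.5]
opening: 0.025
```

```bash
python3 - <<'E'
from h import *
im,d,o=cam('wrist','w8'); print(o['time'],o['ee_pos'],o['tcp_rot'],o['wrist_force'],o['opening'])
crop('w8',270,370,300,350,7)
for t in('w6','w7','w8'):
    im=cv2.imread(f'pics/{t}.png')
    for y in (332,336): print(t,y,[tuple(int(v) for v in im[y,x,::-1]) for x in range(297,309)])
E
```

```text
10.4 [ 0.47690179 -0.2712831   0.02448253] [-1.79988418e+02  2.09706143e-02  1.63711164e+02] [-1.19384826 -1.10665483  5.49467392] 0.025039008558251766
w6 332 [(255, 253, 252), (255, 171, 154), (255, 215, 77), (246, 255, 110), (84, 255, 123), (0, 255, 123), (0, 255, 124), (24, 255, 126), (137, 255, 168), (253, 255, 251), (255, 255, 255), (255, 255, 255)]
w6 336 [(255, 254, 254), (255, 172, 166), (255, 152, 64), (253, 248, 94), (128, 255, 116), (28, 255, 122), (0, 255, 125), (16, 255, 125), (124, 255, 161), (252, 255, 250), (255, 255, 255), (255, 255, 255)]
w7 332 [(255, 255, 255), (255, 255, 213), (255, 183, 75), (255, 112, 46), (255, 223, 80), (186, 254, 110), (93, 255, 138), (187, 255, 210), (255, 255, 254), (255, 255, 255), (255, 255, 255), (255, 255, 255)]
w7 336 [(255, 255, 255), (255, 255, 223), (255, 203, 84), (255, 120, 50), (255, 219, 79), (221, 254, 108), (111, 255, 137), (179, 255, 205), (255, 255, 254), (255, 255, 255), (255, 255, 255), (255, 255, 255)]
w8 332 [(203, 255, 210), (108, 255, 129), (250, 255, 109), (255, 203, 65), (255, 134, 54), (255, 235, 111), (248, 255, 219), (255, 255, 255), (255, 255, 255), (255, 255, 255), (255, 255, 255), (255, 255, 255)]
w8 336 [(224, 255, 228), (92, 255, 138), (240, 255, 114), (255, 221, 73), (255, 124, 51), (255, 213, 102), (250, 254, 212), (255, 255, 255), (255, 255, 255), (255, 255, 255), (255, 255, 255), (255, 255, 255)]
```

View pics/w8c.png

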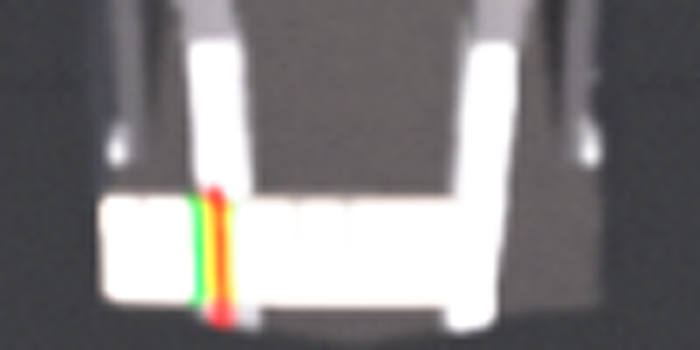

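Emit:
{"method": "drive_tool", "body": {"plan": [[0.301,[0,0,0.004],0],[0.301,[0,0,0.01],0],[0.301,[-0.005,0,0.02],0],[0.301,[-0.01,0,0.025],0],[0.301,[-0.015,0.005,0.02],0],[0.301,[-0.015,0.01,0],0],[0.301,[-0.005,0.01,0],0],[0.301,[0,0,0],0],[0.301,[0,0,0],0]]}}

```text
time: 11.58
ee_pos: [0.4272, -0.2462, 0.1032]
tcp_rot: [-180.0, -0.0, 163.7]
wrist_force: [0.3, -0.6, -0.6]
opening: 0.0258
```

```bash
python3 - <<'E'
from h import *
im,d,o=cam('wrist','w9'); print(o['time'],o['ee_pos'],o['tcp_rot'],o['wrist_force'],o['opening'])
crop('w9',270,370,220,350,6,4.5)
for y in (326,329,332,336): print(y,[tuple(int(v) for v in im[y,x]) for x in range(295,309)])
E
```

```text
11.575 [ 0.42717105 -0.24617212  0.1031647 ] [-1.79998446e+02 -1.07207676e-04  1.63738510e+02] [ 0.29788897 -0.56207716 -0.62784821] 0.025840085343514344
326 [(85, 82, 82), (84, 83, 81), (117, 102, 100), (205, 157, 159), (248, 198, 201), (251, 188, 193), (253, 226, 230), (255, 254, 254), (253, 252, 253), (227, 225, 227), (161, 156, 160), (100, 97, 99), (83, 79, 81), (79, 75, 77)]
329 [(251, 248, 245), (235, 245, 226), (176, 236, 169), (182, 212, 102), (251, 150, 67), (255, 76, 37), (255, 113, 61), (238, 202, 106), (154, 230, 134), (181, 237, 180), (234, 241, 224), (248, 243, 239), (250, 244, 241), (249, 243, 240)]
332 [(255, 255, 255), (254, 255, 253), (222, 254, 221), (174, 250, 128), (248, 198, 72), (255, 103, 39), (255, 140, 46), (244, 239, 81), (162, 253, 138), (232, 255, 229), (255, 255, 254), (255, 255, 255), (255, 255, 255), (255, 255, 255)]
336 [(255, 255, 255), (255, 255, 254), (226, 255, 226), (132, 252, 135), (225, 232, 85), (255, 143, 49), (255, 128, 43), (251, 225, 78), (174, 251, 131), (227, 254, 224), (254, 255, 254), (255, 255, 255), (255, 255, 255), (255, 255, 255)]
```

View pics/w9c.png

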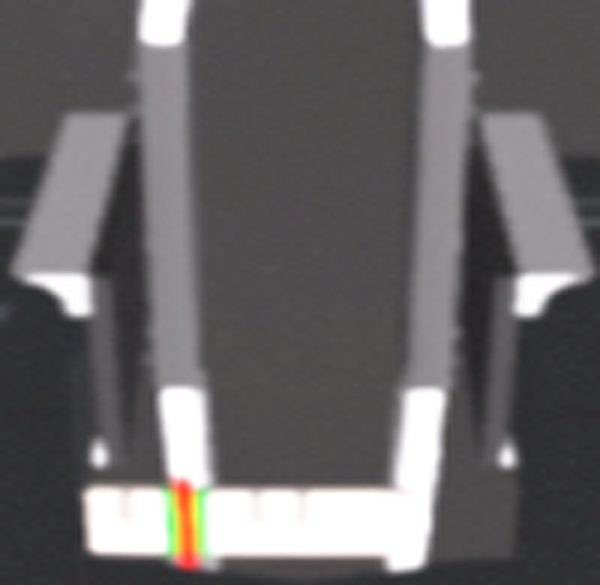

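The pointer stands in the middle of the band, px (300,332), and the calliper is lifted. I'll carry it to a point before the mouth, keeping the feet back.

Emit:
{"method": "drive_tool", "body": {"plan": [[0.301,[-0.008,0.015,0],0],[0.301,[-0.01,0.03,0],1],[0.301,[-0.01,0.04,0],1],[0.301,[-0.01,0.045,0],1],[0.301,[-0.004,0.045,0],1],[0.301,[0,0.045,0],1],[0.301,[0,0.04,-0.005],0.4],[0.301,[0,0.03,-0.005],0],[0.301,[0,0.018,-0.005],0],[0.301,[0,0,0],0]]}}

```text
time: 12.88
ee_pos: [0.384, 0.0628, 0.0879]
tcp_rot: [-180.0, -0.0, 169.3]
wrist_force: [-0.2, 0.7, -0.8]
opening: 0.0263
```

Emit:
{"method": "drive_tool", "body": {"plan": [[0.301,[0,0,0],0],[0.301,[0,0,0],0]]}}

```text
time: 13.12
ee_pos: [0.3848, 0.0613, 0.0885]
tcp_rot: [-180.0, 0.0, 169.1]
wrist_force: [0.5, 0.1, -0.6]
opening: 0.0257
```

```bash
python3 - <<'E'
from fit import *
im,d,o=cam('wrist','w10'); print(o['time'],o['ee_pos'],o['tcp_rot'],o['wrist_force'],o['opening'])
im,d,o2=cam('top','t10'); axis('top',im,d); crop('t10',270,350,140,240,7,6)
im,d,o2=cam('scene','s10'); axis('scene',im,d); crop('s10',270,370,140,240,7,6)
crop('w10',270,370,220,350,6,4.5)
E
```

```text
13.125 [0.38478246 0.06128286 0.08846436] [-1.79997991e+02  1.06067567e-02  1.69059202e+02] [ 0.47674072  0.07550303 -0.64303823] 0.0257021824912188
top 494 y@x=.61 0.026108868825367514 yaw -8.368200973044747 dz -0.0012715129718224914 med|res| 0.002329583585074624 u range [-0.05751225  0.05182332]
scene 440 y@x=.61 0.026822023649434024 yaw -4.819425423663268 dz -0.003425601558315873 med|res| 0.0025909905329238835 u range [-0.05105673  0.06588068]
```

View pics/t10c.png

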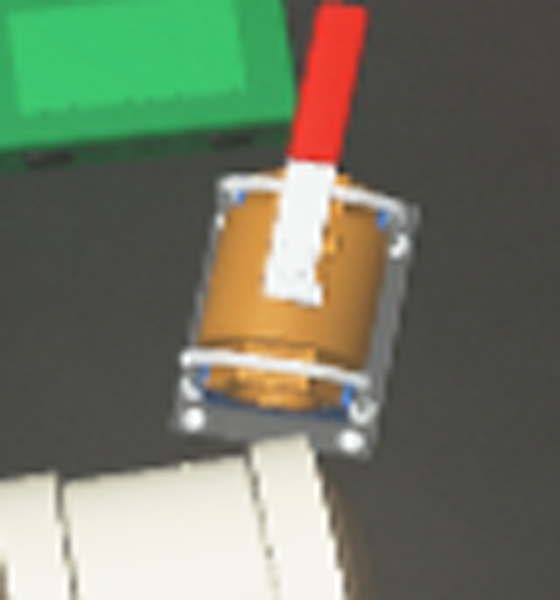

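View pics/s10c.png

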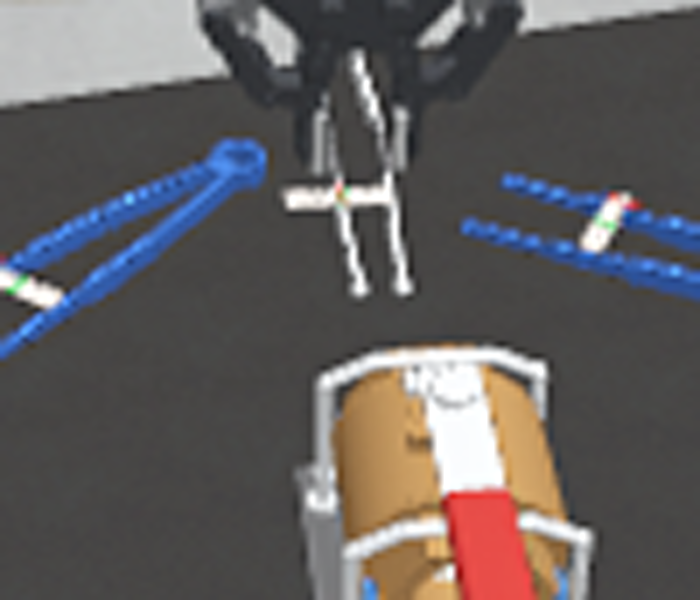

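View pics/w10.png

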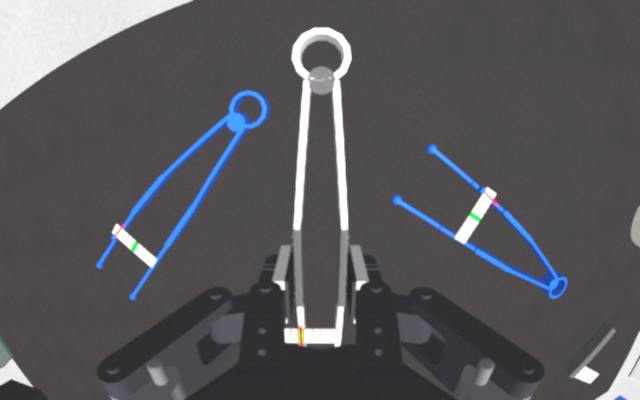

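```bash
python3 - <<'E'
from h import *
u=np.array([np.cos(np.radians(-10.9)),np.sin(np.radians(-10.9)),0]); n=np.array([-u[1],u[0],0]); C=np.array([.6115,.0262,.07])
F=onz('scene',[(321.4,188.3),(327.4,188.0)],.0705,); print(F,np.linalg.norm(F[0]-F[1]),(F-C)@u,(F-C)@n)
o=monitor.get_obs(); T=o['ee_pos']; print('expected feet mid',T+.1*u,'rel',(T-C)@u,(T-C)@n)
z=np.load('s10.npz'); print(bydepth('scene',[(321,188),(327,188)],z['d']))
t=C-.102*u; print('final tcp',t)
E
```

```text
[[0.48555979 0.03226656 0.0705    ]
 [0.48891965 0.04877097 0.0705    ]] 0.016842927683541304 [-0.12481525 -0.12463691] [-0.01785761 -0.00101562]
expected feet mid [0.48305877 0.04248692 0.08838748] rel -0.22920376610595483 -0.00829456925840561
[[0.4848953  0.03128733 0.07128936]
 [0.48888045 0.0476045  0.07075056]]
final tcp [0.51134021 0.04548774 0.07      ]
```

Emit:
{"method": "drive_tool", "body": {"plan": [[0.301,[0.0015,0.004,-0.0005],0],[0.301,[0.002,0.0045,-0.0005],0],[0.301,[0.012,-0.0025,0],0],[0.301,[0.015,-0.003,0],0],[0.301,[0.01,-0.002,0],0],[0.301,[0,0,0],0],[0.301,[0,0,0],0]]}}

```text
time: 14.15
ee_pos: [0.4251, 0.0627, 0.0871]
tcp_rot: [-180.0, -0.0, 169.1]
wrist_force: [-0.6, 0.1, -1.3]
opening: 0.0258
```

```bash
python3 - <<'E'
from h import *
im,d,o=cam('scene','s11'); print(o['time'],o['ee_pos'],o['tcp_rot'],o['wrist_force'],o['opening']); crop('s11',270,370,140,240,7,6)
u=np.array([np.cos(np.radians(-10.9)),np.sin(np.radians(-10.9)),0]); n=np.array([-u[1],u[0],0]); C=np.array([.6115,.0262,.07]); T=o['ee_pos'];print((T-C)@u,(T-C)@n)
E
```

```text
14.15 [0.42508944 0.06273762 0.08712277] [-1.79987507e+02 -3.79088148e-02  1.69100517e+02] [-0.63538104  0.13134745 -1.28919482] 0.02581119614922274
-0.18995657624886053 0.000629050520923504
```

View pics/s11c.png

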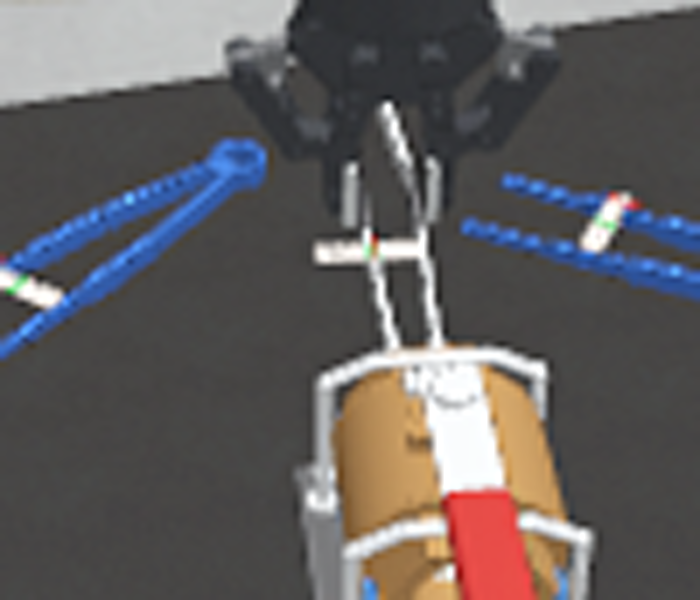

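The calliper is lined up, with its feet about 30 mm before the mouth. I'll insert it slowly.

Emit:
{"method": "drive_tool", "body": {"plan": [[0.301,[0.006,-0.0012,0.0002],0],[0.301,[0.008,-0.0015,0],0],[0.301,[0.008,-0.0015,0],0],[0.301,[0.008,-0.0015,0],0],[0.301,[0.008,-0.0015,0],0],[0.301,[0.005,-0.001,0],0],[0.301,[0,0,0],0]]}}

```text
time: 15.08
ee_pos: [0.4685, 0.0546, 0.0874]
tcp_rot: [-180.0, -0.0, 169.1]
wrist_force: [0.8, -0.1, -0.4]
opening: 0.0254
```

Emit:
{"method": "drive_tool", "body": {"plan": [[0.301,[0.005,-0.001,0],0],[0.301,[0.007,-0.0014,0],0],[0.301,[0.007,-0.0014,0],0],[0.301,[0.007,-0.0014,0],0],[0.301,[0.007,-0.0014,0],0],[0.301,[0.006,-0.0012,0],0],[0.301,[0.0035,-0.0007,0],0],[0.301,[0,0,0],0],[0.301,[0,0,0],0]]}}

```text
time: 16.2
ee_pos: [0.5106, 0.0462, 0.0875]
tcp_rot: [-180.0, -0.0, 169.1]
wrist_force: [-0.0, 1.1, -1.7]
opening: 0.0257
```

```bash
python3 - <<'E'
from h import *
im,d,o=cam('scene','s12'); print(o['time'],o['ee_pos'],o['tcp_rot'],o['wrist_force'],o['opening']); crop('s12',270,370,140,240,7,6)
u=np.array([np.cos(np.radians(-10.9)),np.sin(np.radians(-10.9)),0]); n=np.array([-u[1],u[0],0]); C=np.array([.6115,.0262,.07]); T=o['ee_pos'];print((T-C)@u,(T-C)@n)
im,d,o=cam('wrist','w12'); crop('w12',270,370,220,350,6,4.5)
for y in (329,332,336): print(y,[tuple(int(v) for v in im[y,x]) for x in range(295,309)])
cam('top','t12'); crop('t12',270,350,140,240,7,6)
E
```

```text
16.2 [0.51064716 0.04616809 0.0874682 ] [-1.79998153e+02 -8.75586969e-03  1.69115776e+02] [-0.04622864  1.08863056 -1.68528807] 0.025735347145630923
-0.1028091973199783 0.0005370298021946518
329 [(255, 255, 254), (253, 254, 249), (220, 252, 204), (223, 241, 126), (255, 183, 82), (255, 94, 47), (255, 136, 75), (253, 235, 132), (189, 250, 162), (224, 253, 219), (253, 254, 248), (255, 254, 253), (255, 254, 253), (255, 254, 253)]
332 [(255, 255, 255), (255, 255, 255), (246, 255, 245), (210, 255, 155), (255, 231, 87), (255, 124, 49), (255, 171, 57), (254, 253, 102), (197, 255, 170), (251, 255, 249), (255, 255, 255), (255, 255, 255), (255, 255, 255), (255, 255, 255)]
336 [(255, 255, 255), (255, 255, 255), (248, 255, 248), (161, 255, 164), (247, 251, 100), (255, 174, 63), (255, 168, 55), (255, 252, 99), (209, 255, 162), (248, 255, 247), (255, 255, 255), (255, 255, 255), (255, 255, 255), (255, 255, 255)]
```

View pics/s12c.png

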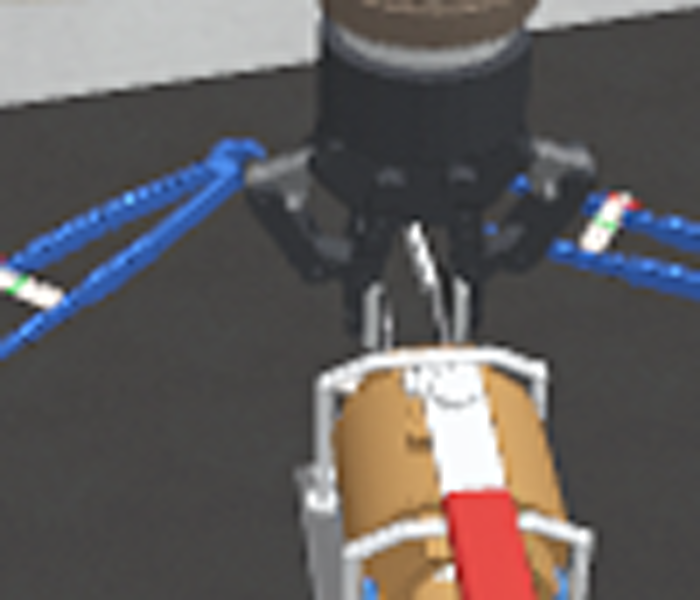

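View pics/w12.png

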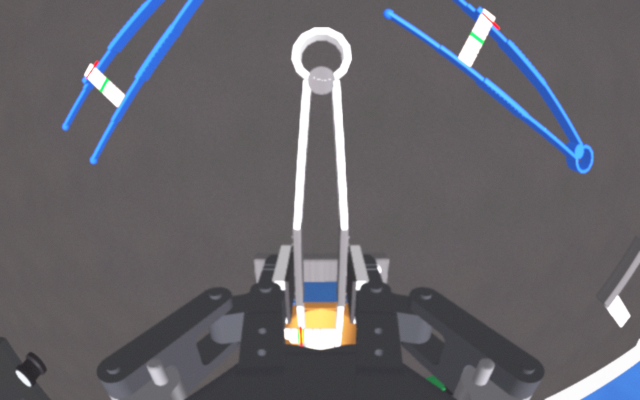

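View pics/t12c.png

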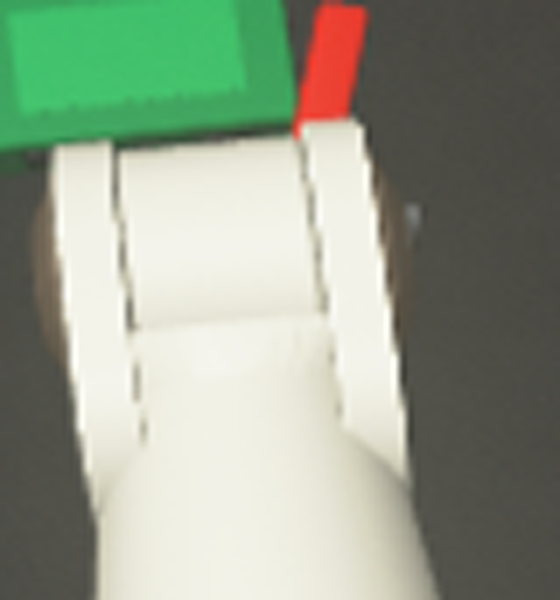

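View pics/w12c.png

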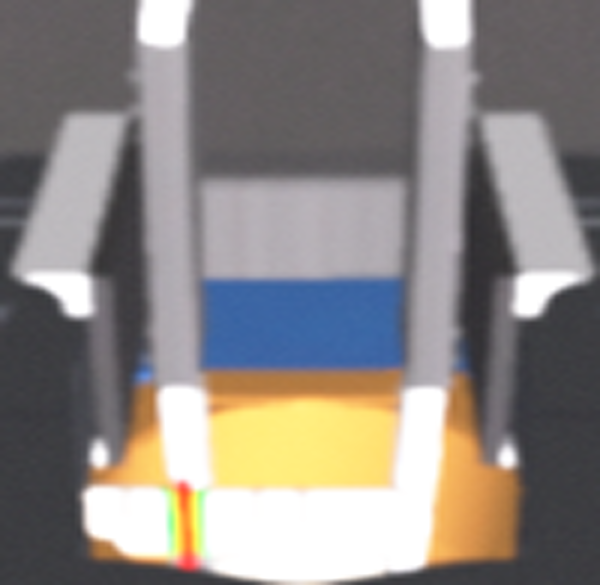

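```bash
python3 - <<'E'
from h import *
# blade extent along calliper axis from w5 (z=.074 view): rows at col 310..335
z=np.load('w5.npz'); im=z['im'];k=dict(pos=z['pos'],rot=z['rot'])
g=im.min(2)
for x in (300,308,328,335): print(x,[ (y,int(g[y,x])) for y in range(276,302)])
P=onz('wrist',[(308,282),(308,296),(320,341),(286,290),(344,288)],.015,**k); v=np.array([np.cos(np.radians(-16.3)),np.sin(np.radians(-16.3)),0]); n=np.array([-v[1],v[0],0]); O=np.array([.4773,-.2713,0]); print(np.round((P-O)@v,4),np.round((P-O)@n,4))
# mouth location from current wrist view, bronze
z=np.load('w12.npz'); im=z['im'];k=dict(pos=z['pos'],rot=z['rot']);d=z['d']
from fit import bronze
m=bronze(im)&(d>0); ys,xs=np.nonzero(m); s=(xs>280)&(xs<360)&(ys>290)&(ys<350); P=bydepth('wrist',np.c_[xs,ys][s],d,**k)
u=np.array([np.cos(np.radians(-10.9)),np.sin(np.radians(-10.9)),0]); n=np.array([-u[1],u[0],0]);C=np.array([.6115,.0262,.07]); Q=P-C
print(len(P),np.percentile(Q@u,[1,5,20,50,90]),np.percentile(Q@n,[2,50,98]),np.percentile(P[:,2],[2,50,98]))
E
```

```text
300 [(276, 94), (277, 95), (278, 97), (279, 95), (280, 97), (281, 113), (282, 179), (283, 252), (284, 255), (285, 255), (286, 255), (287, 255), (288, 255), (289, 255), (290, 255), (291, 255), (292, 255), (293, 255), (294, 255), (295, 254), (296, 200), (297, 115), (298, 96), (299, 95), (300, 95), (301, 96)]
308 [(276, 94), (277, 97), (278, 97), (279, 96), (280, 97), (281, 120), (282, 176), (283, 239), (284, 254), (285, 255), (286, 255), (287, 255), (288, 255), (289, 255), (290, 255), (291, 255), (292, 255), (293, 255), (294, 255), (295, 254), (296, 181), (297, 99), (298, 95), (299, 95), (300, 94), (301, 94)]
328 [(276, 95), (277, 96), (278, 98), (279, 101), (280, 129), (281, 215), (282, 254), (283, 255), (284, 255), (285, 255), (286, 255), (287, 255), (288, 255), (289, 255), (290, 255), (291, 255), (292, 255), (293, 255), (294, 254), (295, 194), (296, 112), (297, 96), (298, 96), (299, 95), (300, 95), (301, 95)]
335 [(276, 96), (277, 95), (278, 98), (279, 104), (280, 152), (281, 243), (282, 255), (283, 255), (284, 255), (285, 255), (286, 255), (287, 255), (288, 255), (289, 255), (290, 255), (291, 255), (292, 255), (293, 255), (294, 251), (295, 161), (296, 101), (297, 96), (298, 97), (299, 97), (300, 99), (301, 95)]
[0.0382 0.0501 0.094  0.0453 0.0431] [-0.0081 -0.0083  0.0004 -0.0236  0.0167]
690 [-0.11268161 -0.06451994 -0.05999055 -0.05899871 -0.04345936] [-0.01787776  0.01004023  0.02078136] [0.0452004  0.05779063 0.10214072]
```

The wrist crop shows the leading right corner of the scale blade at or slightly under the mouth rim, crop px (110,545). The blade reaches about 47 mm ahead of the origin and the mouth is only about 43 mm ahead. I'll back out 9 mm: the feet stay in the ball and the blade comes clear.

Emit:
{"method": "drive_tool", "body": {"plan": [[0.301,[-0.004,0.0008,0],0],[0.301,[-0.0049,0.0009,0],0],[0.301,[0,0,0],0],[0.301,[0,0,0],0]]}}

```text
time: 16.85
ee_pos: [0.5019, 0.0479, 0.0876]
tcp_rot: [180.0, 0.0, 169.1]
wrist_force: [1.0, -0.6, -0.1]
opening: 0.0255
```

```bash
python3 - <<'E'
from h import *
im,d,o=cam('wrist','w13'); print(o['time'],o['ee_pos'],o['tcp_rot'],o['wrist_force'],o['torque'],o['opening']); crop('w13',270,370,220,350,6,4.5)
u=np.array([np.cos(np.radians(-10.9)),np.sin(np.radians(-10.9)),0]); n=np.array([-u[1],u[0],0]); C=np.array([.6115,.0262,.07]); T=o['ee_pos'];print((T-C)@u,(T-C)@n)
for y in (329,332,336): print(y,[tuple(int(v) for v in im[y,x]) for x in range(295,309)])
cam('scene','s13'); crop('s13',270,370,140,240,7,6)
E
```

```text
16.85 [0.50192445 0.04788989 0.08759217] [1.79993824e+02 1.64383011e-02 1.69117706e+02] [ 0.97361338 -0.62594185 -0.07272442] [-0.01789909 -0.07227288 -0.01396372] 0.025496161728589355
-0.11170012803500123 0.0005783341011346426
329 [(255, 255, 254), (252, 254, 249), (218, 252, 203), (222, 241, 124), (255, 181, 79), (255, 93, 47), (255, 138, 77), (253, 235, 132), (189, 250, 161), (224, 253, 219), (253, 254, 248), (255, 254, 253), (255, 254, 253), (255, 254, 253)]
332 [(255, 255, 255), (255, 255, 255), (245, 255, 244), (209, 255, 154), (255, 232, 89), (255, 126, 51), (255, 171, 57), (254, 253, 103), (199, 255, 170), (251, 255, 249), (255, 255, 255), (255, 255, 255), (255, 255, 255), (255, 255, 255)]
336 [(255, 255, 255), (255, 255, 255), (248, 255, 248), (160, 255, 164), (247, 250, 101), (255, 174, 62), (255, 169, 58), (255, 251, 95), (209, 255, 163), (249, 255, 247), (255, 255, 255), (255, 255, 255), (255, 255, 255), (255, 255, 255)]
```

View pics/w13c.png

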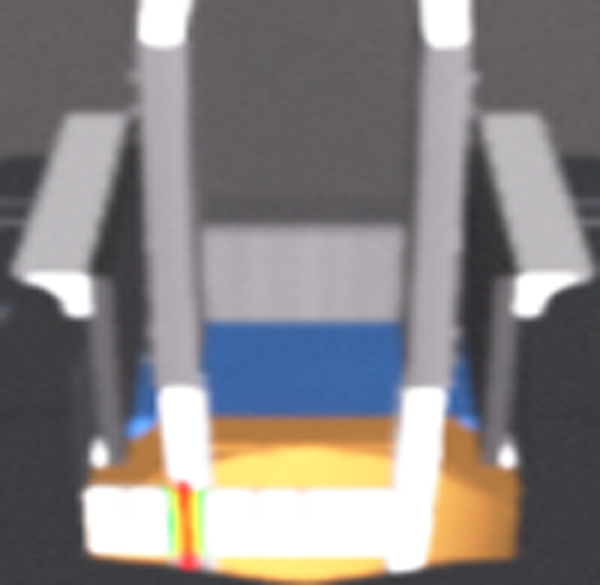

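View pics/s13.png

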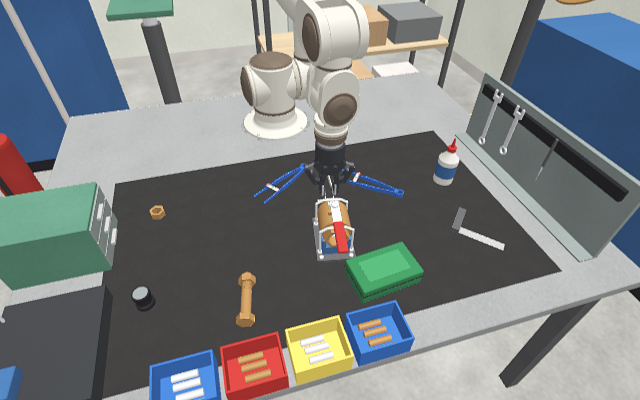

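The blade is clear of the rim, the pointer is centred on the band, and the legs sit symmetrically in the bore. The wrist force is about 1 N. I'll hand it in.

```bash
python3 - <<'E'
from workcell import job, monitor
print(job.job_done()); o=monitor.get_obs(); print(o['time'],o['ee_pos'],o['opening'],o['wrist_force'])
E
```

```text
the job is handed in; nothing more can be done
None
the job is handed in; nothing more can be done
```

I opened the seacock, took up the white calliper and squeezed it to the mark. I then slipped its feet through the robot-side mouth into the ball and handed in at about 17 s with the arm holding still.

- **Lever:** it reached its stop, where the side force rose to 21 N with no more movement. In the top view it lay along the bore, at −10.8° against a bore direction of about −11°.
- **Gap:** the red pointer stood in the middle of the green band in the last wrist picture. The finger opening read 25.5 to 25.8 mm. Before insertion the scene camera gave a tip gap of about 23.8 mm.
- **Feet:** by calculation they are about 12 mm before the ball's centre, so inside the ball. They are within about 1 mm of the bore axis, at about 70 mm height. I could not see the feet directly once they were inside.
- **Contact:** the wrist force at the end was about 1 N, which is noise level.

**Checks that disagreed:**
- I first went 9 mm deeper, and the picture showed the corner of the scale blade at or just under the mouth rim. It may have touched lightly, though the force was under 2 N. I backed out, and the last picture showed the blade clear and the pointer unmoved.
- Before insertion the scene camera put the feet about 4 mm further forward than the wrist measurement did. With either figure they are inside the ball.
- Later bore directions fitted from the top and scene cameras, with the lever or arm partly in view, came out at −10° to −5°. I kept the wrist fit and the lever line at about −11°.
- While the calliper was being gripped on the mat, up to 5.5 N of upward force showed, probably from the fingertips touching the mat.

The other things on the mat appeared unmoved in the last scene picture.

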